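# Dry-plunge a saw to its depth mark

## Task

Check the plunge of the cordless saw before its battery goes back in: with the fingertips, press its black front handle down until the yellow pointer on the depth scale stands at the red mark, without running past it, and keep it there for about two seconds. Then let the saw spring back up all the way and leave it standing where it is on its guide rail; do not lift or shove the saw, and leave the battery, glue bottle and offcut alone.

Things in the scene. Friction and masses are not known exactly. Their poses are not given: they have to be found in the camera images.
- saw: Plunge saw, no battery, 4.4 kg, standing loose on the rail. Origin: centre of its base plate's underside (160 x 345 mm), 43 mm above the table. x to the blade side (away from the robot), y to the saw's front, z up. Grey blade housing at x 75 to 98 mm, up to z 181 mm; blue motor; black main handle above it (y -130 to 37, x -40 to -10, top z 200 mm). Plate, housing and scale stay still in a plunge.
- front_handle: Black rubber front handle, a bar 84 mm (saw x) x 44 mm (saw y) x 28 mm high, edges rounded 7 mm, open from above. Origin: centre of its flat top, in the saw frame at (-20, 105, 155) mm when up. It swings down about the plunge hinge with motor and blade. Takes about 5 N at the start (3 to 7) and 10 N more per 0.25 rad; always springs back up. The plunge lock is off.
- front_handle_top (a point): Centre of the flat top of the front handle, the place to press; same axes as the saw when up.
- plunge_hinge (a point): Point on the plunge hinge line (parallel to the saw's x axis), at the rear of the saw, in the saw frame at (-20, -150, 85) mm: 255 mm behind and 70 mm below the handle top's centre. Same axes as the saw.
- saw_unit (a joint): Plunge angle of the motor, blade and front handle about the hinge: 0 = fully up (start), grows as the handle goes down, stop at 0.27 rad.
- depth_mark (a joint): Angle about the same hinge at which the red mark is set on the scale: the pointer stands at the mark when saw_unit has the same value. Set between 0.07 and 0.23 rad at the start; the robot need not touch it.
- pointer_tip (a point): Tip of the yellow pointer, which moves down with the plunging unit along the black depth scale (an upright arc of radius 270 mm about the hinge, at the front end of the saw's blade side, facing away from the robot). White ticks every 9 mm along the arc (0.033 rad).
- mark_tip (a point): Tip of the red mark clipped on the scale, 19 to 62 mm along the arc below the pointer's resting place. Pointer tip and mark tip meet point to point when the plunge is right. z is close to the direction along the scale, upwards.
- board: Pine board 240 x 500 x 38 mm, fixed on the table, origin at the centre of its underside, y along its length, x to its far edge. On it lies an aluminium guide rail 186 x 560 x 5 mm, flush with the far edge, fixed.
- battery: Black battery pack with a blue band, 112 x 74 x 62 mm, 0.6 kg, on the table; origin at the centre of its underside. Leave alone.
- glue: Yellow glue bottle with a red nozzle, 60 mm across, 151 mm high, upright on the table; origin at the centre of its underside. Leave alone.
- offcut: Pine offcut 85 x 60 x 38 mm on the table; origin at the centre of its underside. Leave alone.

How it is judged:
On the way, in this order (a step that is already met when the one before it is completed fails the run):
1. fingers hold the front handle down with the pointer within 5 mm of the red mark for 1 s (distance between pointer_tip and mark_tip below 0.005 m and contact force between front_handle and the fingers above 1 N), for 1 s.
2. the saw has sprung back fully up (value of joint saw_unit below 0.012 rad), for 0.3 s.
At the end, for the whole second after the job is handed in: The pointer was held within 5 mm of the red mark for 1 s by fingers on the front handle, and the saw has sprung back (plunge angle under 0.012 rad); saw level and within 15 mm of where it stood, battery, glue and offcut within 15 mm, glue upright (value of joint saw_unit below 0.012 rad and distance of each of saw, battery, glue, offcut from where it was at the start of the episode below 0.015 m and angle between saw's own z axis and vertical below 0.03 rad and linear speed of saw below 0.02 m/s and angle between glue's own z axis and vertical below 0.1 rad); the robot touches nothing.
It fails at once if the pointer ran more than 10 mm (a whole division) past the red mark (z of pointer_tip in the frame of mark_tip below -0.01 m).
It fails at once if the saw was lifted, shoved or tipped (distance of saw from where it was at the start of the episode above 0.02 m or angle between saw's own z axis and vertical above 0.06 rad).
It fails at once if a bystander was moved, lifted or knocked over (distance of any of battery, glue, offcut from where it was at the start of the episode above 0.02 m or angle between glue's own z axis and vertical above 0.3 rad).
It also fails if it takes over 42 s, if anything falls off the work surface, if the arm or the gripper's body presses on something with over 40 N, if the wrist force passes 120 N, or if a joint passes its speed limit or range.

## Robot

A 6-joint arm with a two-finger parallel gripper is mounted at the origin on the work surface. World frame = base frame: x ahead of the robot, y to its left, z up, the work surface at z = 0. Lengths are in m, angles in rad, forces in N, time in s.
With the tool pointing down it reaches from about 0.35 to 0.925 m from the base axis. Payload 6.4 kg.
Tool frame: the origin (TCP) lies midway between the tips of the shut fingers; the grasp point (between the pads) lies arm.hold_point_z behind it (arm.hold_point_z is the distance from the TCP to the grasp point, in m); z points along the fingers, y is the line along which they close (so a half turn about z gives the same grasp; the last joint's range is limited). The gripper opens to 94 mm and grips with 3 to 60 N. Pads are 16 mm wide; open, the fingers measure 119 mm over their backs; the gripper's body (75 mm by 177 mm) begins 78 mm behind the grasp point.
Start: joints at [1.024, 0.245, 1.558, -0, 1.339, -0.174], TCP at [0.237, 0.605, 0.205] pointing down, gripper open.
Joint ranges: [-3.13, 3.13], [-1.02, 2.26], [0.13, 2.54], [-0.95, 4.09], [0.21, 2.88], [-2.74, 2.74]. Speed limits (rad/s): [2.57, 2.57, 3.14, 3.14, 3.14, 3.14].

## Interface

Orientations are given as a unit quaternion [x, y, z, w].
In Python, from station import arm, eoat, capture, camera_info, get_clock, get_qpos, get_qd, get_tau, get_ee_pos, get_tcp_rot, get_ft_force, get_wrist_torque, get_gripper_width, get_grip_force gives the robot as it stands. Calls block until the motion is done:
- arm.move_pose(position, orientation): joint-space move of the TCP to a pose.
- arm.servo_line(position, rot=None, v=0.15, guard=None): straight line of the TCP; rot=None keeps the orientation; v is the mean speed in m/s. With guard (N) it stops when the force on the tool has changed by that much, and returns True; else False.
- arm.goto_joints(angles): joint-space move.
- eoat.move_gripper(opening, grip_force=None): opening from 0.0 (shut) to 1.0 (fully open); grip_force is the grip in N (None keeps the last); returns when the fingers have stopped.
- arm.hold(seconds).
- arm.inverse_kinematics(position, orientation): joint angles nearest the present ones, or None.
- capture(name): name is "scene" or "top" or "wrist"; returns the picture (384x512x3 uint8, red, green, blue); there is no depth.
- camera_info(name): a dict with "intrinsics" (3x3 intrinsics, pixels), "distortion" ([k1, k2, p1, p2, k3] as OpenCV has them; the pictures are not rectified), "rvec" (rotation vector, rad) and "tvec" (3), from world to camera coordinates, as OpenCV has them. Camera axes: x right, y down, z forward; pixel columns grow to the right and rows downward; lengths in m; the calibration is good to about 2 mm. A picture is of the moment at which its call begins: read the wrist's pose just before it. camera_info takes no time and is no camera call; for the wrist camera it gives the pose at the moment of the call.
A pose or a line that the arm cannot do raises arm.Unreachable and nothing moves.
- arm.sign_off(): hands the job in; it is judged then, once.
Readings, each from a call of its own:
- get_clock(): time.
- get_qpos(): joint angles.
- get_qd(): joint speeds.
- get_tau(): joint torques, N m.
- get_ee_pos(): TCP position.
- get_tcp_rot(): TCP orientation.
- get_ft_force(): force on the tool from outside, world axes, zero at the start.
- get_wrist_torque(): the same for the moment, N m.
- get_gripper_width(): opening from 0.0 (shut) to 1.0 (fully open).
- get_grip_force(): force on a finger pad.
Only numpy, scipy, OpenCV 4.12 (cv2) and the standard library are available. Lean on these libraries where they do the work, as an engineer would, in place of code of your own. Each camera call takes 0.05 s, during which the arm holds its last target. There are 200 camera calls.

## Working session

There is one attempt and no reset: what is moved stays moved. The work goes in short steps, each a Python script; the robot and the scene stay as the last script left them, time stands still between calls to the robot, and variables do not carry over. Pictures are saved under pics/ and viewed, at most 10 in all, crops included, and the job is handed in when it is done.

```bash
mkdir -p pics
python3 - <<'E'
from station import *
import cv2,numpy as np
print(get_clock(),arm.hold_point_z)
for n in("scene","top","wrist"):
    cv2.imwrite(f"pics/{n}0.png",capture(n)[:,:,::-1])
    c=camera_info(n);R=cv2.Rodrigues(np.array(c["rvec"]))[0];print(n,c["intrinsics"],c["distortion"],-R.T@np.array(c["tvec"]).ravel(),R[2])
a=cv2.imread("pics/scene0.png");b=cv2.imread("pics/top0.png")
cv2.imwrite("pics/s.png",cv2.resize(a,(800,600),interpolation=cv2.INTER_CUBIC));cv2.imwrite("pics/t.png",cv2.resize(b,(800,600),interpolation=cv2.INTER_CUBIC))
E
```

```text
0.0 0.0188
scene [[402.23778355   0.         259.59759453]
 [  0.         402.23778355 183.0406523 ]
 [  0.           0.           1.        ]] [0.0390025 0.        0.        0.        0.       ] [1.35907381 0.55101536 0.948025  ] [-0.62642268 -0.41785768 -0.65801944]
top [[402.86987698   0.         259.83506235]
 [  0.         402.86987698 189.85703636]
 [  0.           0.           1.        ]] [-0.00151254  0.          0.          0.          0.        ] [0.47553543 0.04220892 1.39622412] [ 0.08425524  0.01325358 -0.99635606]
wrist [[294.46411775   0.         255.39899925]
 [  0.         294.46411775 196.05550589]
 [  0.           0.           1.        ]] [0.00828065 0.         0.         0.         0.        ] [0.17127088 0.63023782 0.38388502] [ 0.22500682 -0.08987474 -0.97020331]
```

View pics/s.png

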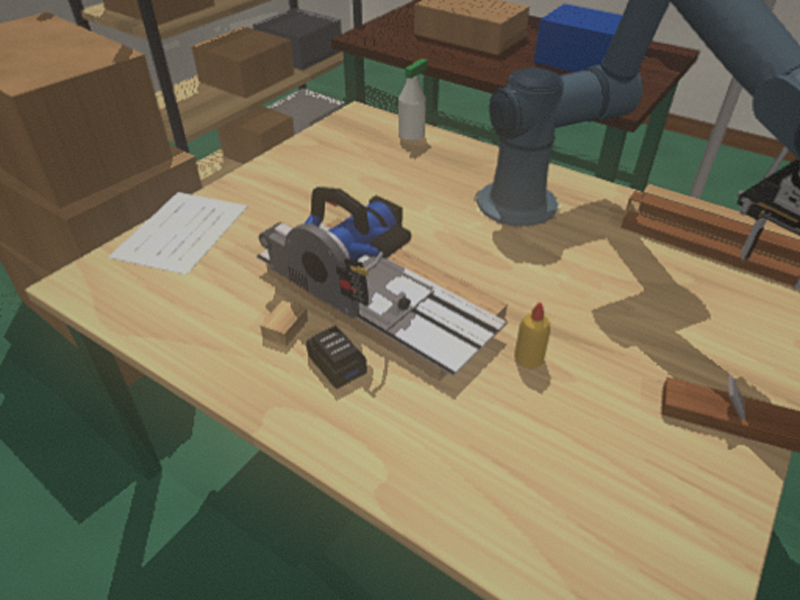

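View pics/t.png

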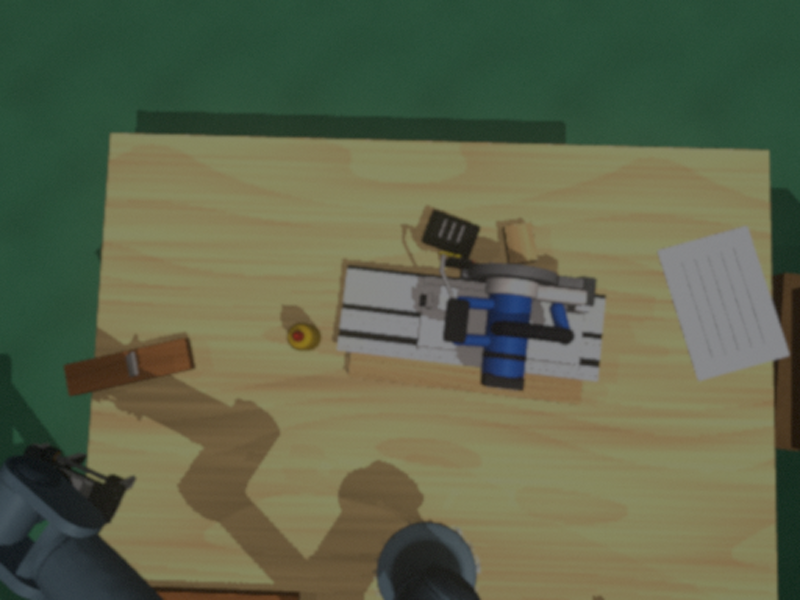

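The top view shows the saw's front facing left (+y). The handle is near (457,320) in the 800 px view, and the scale and red mark are near (350,283) in the scene view. I'll enlarge both.

Run:
```python
import cv2,numpy as np
a=cv2.imread("pics/scene0.png");b=cv2.imread("pics/top0.png")
A=cv2.resize(a[155:205,200:250],(590,590),interpolation=cv2.INTER_CUBIC)
cv2.imwrite("pics/sc.png",np.clip(A*1.6,0,255).astype(np.uint8))
B=cv2.resize(b[155:260,205:400],None,fx=4,fy=4,interpolation=cv2.INTER_CUBIC);cv2.imwrite("pics/tc.png",np.clip(B*1.5,0,255).astype(np.uint8))
```

```text
(no output)
```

View pics/sc.png

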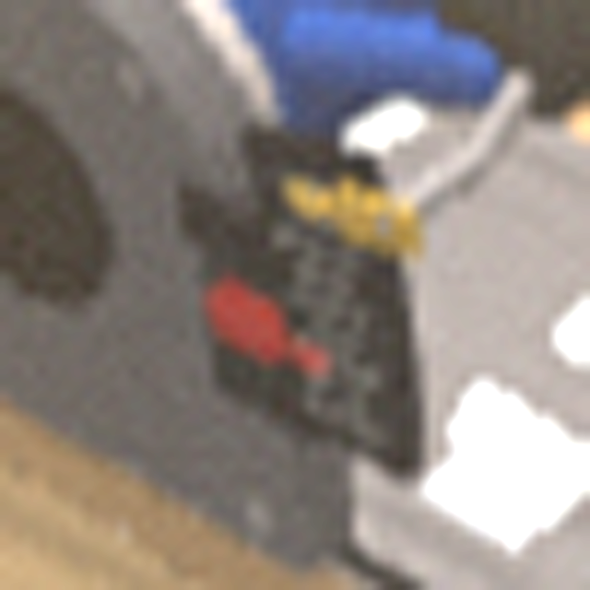

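View pics/tc.png

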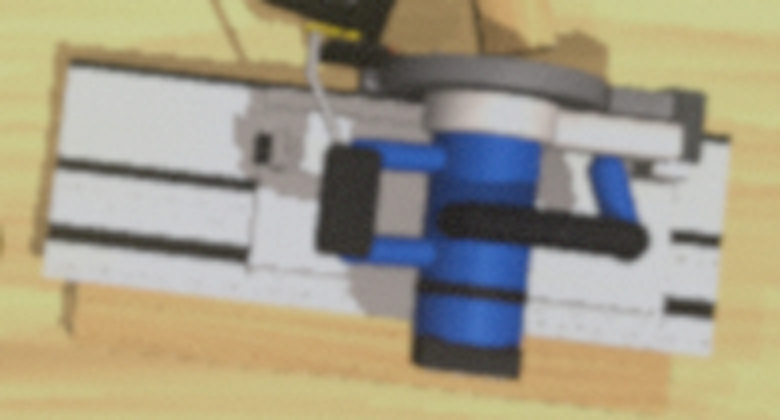

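In the scene crop, the yellow pointer's tip is at about (290,190) left or (420,240) right. The red mark's tip is at about (325,365). In the top crop, the handle spans u 318–380, v 147–255, and the rail corners are (70,65), (730,137), (712,353) and (43,275).

```bash
cat > h.py <<'E'
from station import *
import cv2,numpy as np
from scipy.optimize import least_squares
def ray(n,uv):
    c=camera_info(n);R=cv2.Rodrigues(np.array(c["rvec"]))[0];t=np.array(c["tvec"]).ravel()
    p=cv2.undistortPoints(np.array(uv,float).reshape(-1,1,2),np.array(c["intrinsics"]),np.array(c["distortion"])).reshape(-1,2)
    return -R.T@t,np.c_[p,np.ones(len(p))]@R
def atz(n,uv,z):
    o,d=ray(n,uv);return o+d*((z-o[2])/d[:,2])[:,None]
def proj(n,P):
    c=camera_info(n);return cv2.projectPoints(np.array(P,float).reshape(-1,1,3),np.array(c["rvec"]),np.array(c["tvec"]),np.array(c["intrinsics"]),np.array(c["distortion"]))[0].reshape(-1,2)
E
python3 - <<'E'
from h import *
tc=lambda u,v:(205+(u+.5)/4-.5,155+(v+.5)/4-.5)
r=atz("top",[tc(70,65),tc(730,137),tc(712,353),tc(43,275)],.043);print(r.round(4))
print([np.linalg.norm(r[i]-r[(i+1)%4]).round(3) for i in range(4)])
h=atz("top",[tc(349,201),tc(318,250),tc(322,147),tc(380,150),tc(373,255)],.198);print(h.round(4))
f=(r[0]-r[1])+(r[3]-r[2]);f/=np.linalg.norm(f);x=np.array([f[1],-f[0],0]);print("yaw",np.arctan2(x[1],x[0]),f,x)
o=h[0]-np.array([0,0,.198])-(-.020)*x-.105*f;o[2]=.043;print("saw",o)
hg=o-.020*x-.15*f+[0,0,.085];np.save("pose.npy",[o,f,x,hg])
sc=lambda u,v:(200+(u+.5)/11.8-.5,155+(v+.5)/11.8-.5)
P=lambda xx,a,r=.27:hg+(xx+.02)*x+r*np.cos(a)*f+[0,0,r*np.sin(a)]
for nm,uv in(("ptrL",(290,190)),("ptrR",(420,240)),("mark",(325,365)),("markL",(210,305))):
    s=least_squares(lambda q:proj("scene",P(*q))[0]-sc(*uv),[.1,.1]);print(nm,s.x,s.cost)
for xx in(.1,.107):
  for a in(0,.1,.2,.3):print(xx,a,(proj("scene",P(xx,a))[0]-[199.5,154.5])*11.8)
E
```

```text
[[ 0.6507  0.1899  0.043 ]
 [ 0.6059 -0.3674  0.043 ]
 [ 0.4253 -0.3532  0.043 ]
 [ 0.4729  0.2057  0.043 ]]
[np.float64(0.559), np.float64(0.181), np.float64(0.561), np.float64(0.179)]
[[ 0.5349 -0.0384  0.198 ]
 [ 0.4979 -0.0163  0.198 ]
 [ 0.5746 -0.0174  0.198 ]
 [ 0.5736 -0.0606  0.198 ]
 [ 0.4954 -0.0572  0.198 ]]
yaw -0.08254221477047402 [0.08244852 0.99659533 0.        ] [ 0.99659533 -0.08244852  0.        ]
saw [ 0.54616579 -0.14473544  0.043     ]
ptrL [0.10283543 0.25827658] 4.0389678347315804e-28
ptrR [0.063903   0.11643011] 7.159070487061726e-24
mark [0.10272223 0.05755507] 1.474545165413455e-21
markL [0.13628753 0.20590421] 4.0389678347315804e-28
0.1 0 [336.54272094 405.94141246]
0.1 0.1 [328.15491122 324.88749176]
0.1 0.2 [311.64938563 237.94103628]
0.1 0.3 [286.92968382 146.07636578]
0.107 0 [318.16351388 419.99801462]
0.107 0.1 [309.48668231 338.8635193 ]
0.107 0.2 [292.67753218 251.79780572]
0.107 0.3 [267.64226139 159.77570632]
```

The two tips lie in the same plane (x ≈ 103 mm), which fits the "point to point" description. That puts the mark at about 0.20 rad. I'll approach above the handle, then touch down under a force guard.

```bash
cat >> h.py <<'E'
from scipy.spatial.transform import Rotation as Ro
try:o,f,x,hg=np.load("pose.npy")
except Exception:pass
def tool(s,th):
    y=s*x;z=np.array([0,0,-1.]);R=np.c_[np.cross(y,z),y,z]
    return (Ro.from_rotvec(-th*x)*Ro.from_matrix(R)).as_quat()
def st(m=""):print(m,"t%.2f"%get_clock(),"tcp",np.round(get_ee_pos(),4),"F",np.round(get_ft_force(),2))
E
python3 - <<'E'
from h import *
H=hg+.255*f+[0,0,.070]; print("handle",H)
# sanity: hinge rotation sign - front must go down
print(Ro.from_rotvec(-.2*x).apply(f))
q0=np.array(get_qpos())
best=min(((np.abs(np.array(q)-q0).max(),s,q) for s in(1,-1) if (q:=arm.inverse_kinematics(H+[0,0,.07],tool(s,0))) is not None),key=lambda t:t[0]);print(best)
s=best[1];open("s.txt","w").write(str(s))
eoat.move_gripper(0.0,5);st("shut")
p=np.array(get_ee_pos());arm.servo_line(p+[0,0,.1],v=.2)
arm.move_pose(H+[0,0,.07],tool(s,0));st("above")
cv2.imwrite("pics/w1.png",capture("wrist")[:,:,::-1]);
a=capture("scene")[:,:,::-1];cv2.imwrite("pics/s1.png",cv2.resize(a[90:215,150:310],None,fx=5,fy=4.8,interpolation=cv2.INTER_CUBIC))
E
```

```text
handle [ 0.53489098 -0.03844396  0.198     ]
[ 0.08080504  0.97672977 -0.19866933]
(np.float64(1.3071746463275555), 1, array([-2.83291961e-01, -7.12121158e-02,  1.78070286e+00, -4.44089210e-16,
        1.43210191e+00, -2.00749747e-01]))
shut t1.57 tcp [0.2368 0.6054 0.2055] F [-0.07 -0.23 -0.34]
above t4.73 tcp [ 0.535  -0.0378  0.2681] F [ 1.04  0.77 -0.35]
```

View pics/w1.png

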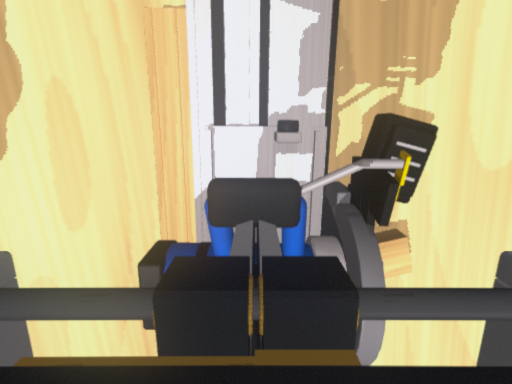

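The wrist view shows the handle's top at u 208–300, v 178–226, with its centre near (254,201). The shut fingertips end at row ~256. I'll check that against the projection, then touch down.

Run:
```python
from h import *
H=hg+.255*f+[0,0,.070];s=int(open("s.txt").read())
print(proj("wrist",[H,get_ee_pos()]),atz("wrist",[(254,200)],.198))
H2=atz("wrist",[(254,200)],.198)[0]
d=H2-H;print("diff along f,x",d@f,d@x)
if np.hypot(d@f,d@x)<.015:
    H=H+(d@f)/2*f+(d@x)/2*x;hg=hg+(d@f)/2*f+(d@x)/2*x;np.save("pose.npy",[o,f,x,hg])
    arm.servo_line(H+[0,0,.015],tool(s,0),v=.1);st("near")
    print(arm.servo_line(H-[0,0,.008],v=.015,guard=2.0));st("touch")
```

```text
[[255.48358027 204.76590334]
 [255.64963823 233.16007996]] [[ 0.53395421 -0.03401826  0.198     ]]
diff along f,x 0.004333401252224243 -0.001298473713582874
near t5.53 tcp [ 0.5347 -0.0363  0.2134] F [-0.56 -0.08  0.85]
True
touch t6.52 tcp [ 0.5344 -0.0362  0.1982] F [-0.5   0.15  5.22]
```

Contact is at z = 0.198 as expected. Next I'll follow the arc to 0.13 rad and measure the pointer against the mark.

```bash
cat >> h.py <<'E'
def goto(th,v=.02):
    s=int(open("s.txt").read());H=hg+.255*f+[0,0,.070]
    arm.servo_line(hg+Ro.from_rotvec(-th*x).apply(H-hg),tool(s,th),v=v)
def ang():
    d=np.array(get_ee_pos())-hg;return np.arctan2(.070,.255)-np.arctan2(d[2],d@f)
def shot(k,n=5):
    a=np.mean([capture("scene").astype(float) for _ in range(n)],0)
    np.save(f"a{k}.npy",a);c=a[155:205,200:250];R,G,B=c[...,0],c[...,1],c[...,2]
    v,u=np.mgrid[155:205,200:250]
    for nm,w in(("yel",np.clip(np.minimum(R,G)-B-40,0,None)*(G>.6*R)),("red",np.clip(R-np.maximum(G,B)-40,0,None)*(G<.6*R))):
        m=w*(u>215);print(nm,m.sum().round(),((u*m).sum()/m.sum()).round(2),((v*m).sum()/m.sum()).round(2))
    I=cv2.resize(c[...,::-1],(590,590),interpolation=cv2.INTER_CUBIC);cv2.imwrite(f"pics/c{k}.png",np.clip(I*1.6,0,255).astype(np.uint8))
E
python3 - <<'E'
from h import *
for th in(.04,.08,.105,.13):
    goto(th);st("%.3f %.3f"%(th,ang()))
shot("130")
E
```

```text
0.040 0.036 t7.17 tcp [ 0.5346 -0.0338  0.1887] F [-3.03  0.68  7.11]
0.080 0.075 t7.84 tcp [ 0.5348 -0.0316  0.1786] F [-3.4   0.42  9.08]
0.105 0.100 t8.32 tcp [ 0.5349 -0.0305  0.1723] F [-4.04  0.41  8.54]
0.130 0.124 t8.81 tcp [ 0.535  -0.0296  0.1659] F [-4.79  0.82  9.23]
yel 62.0 232.28 182.94
red 577.0 220.71 181.63
```

View pics/c130.png

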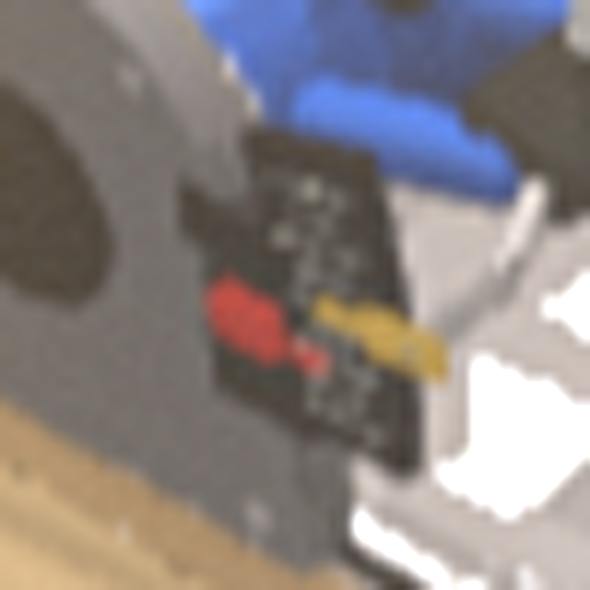

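The pointer tip is now at (315,303), and the mark tip stays at (327,362). The remaining ~59 px is about 0.07 rad, so I'll press to about 0.175 and re-check.

Run:
```python
from h import *
for th in(.155,.182):
    goto(th);st("%.3f %.3f"%(th,ang()))
shot("175")
```

```text
0.155 0.149 t9.54 tcp [ 0.5351 -0.0287  0.1595] F [-5.31  0.23 10.32]
0.182 0.175 t10.05 tcp [ 0.5352 -0.028   0.1525] F [-5.26  1.76 11.65]
yel 61.0 233.12 187.15
red 592.0 220.78 181.67
```

View pics/c175.png

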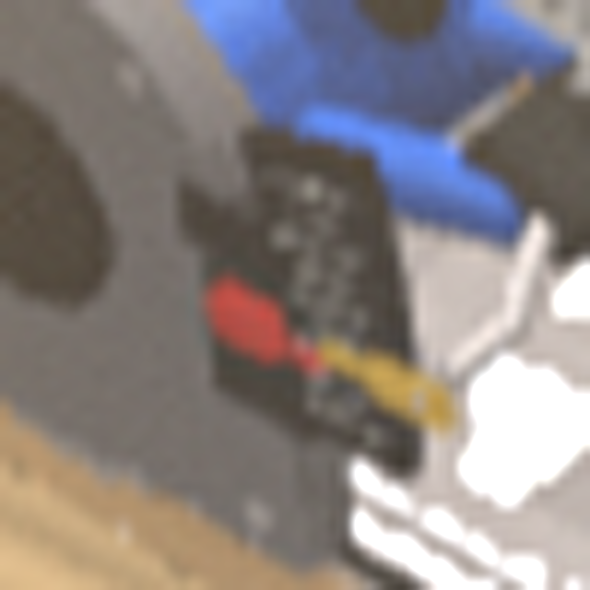

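The pointer tip at (325,350) is just above the mark tip at (325,362), a gap of about 3–4 mm. I'll go down another 0.012 rad.

Run:
```python
from h import *
goto(.194,v=.01);st("%.3f"%ang())
shot("187")
```

```text
0.187 t10.77 tcp [ 0.5352 -0.0277  0.1495] F [-5.42  1.62 11.9 ]
yel 73.0 233.72 188.19
red 599.0 220.84 181.7
```

View pics/c187.png

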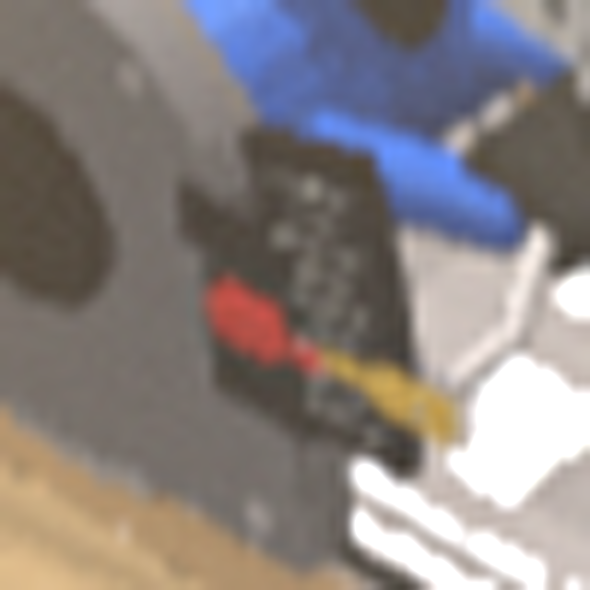

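The tips now meet point to point at about (325,360) on one line. I'll hold, then let the saw up along the arc and retreat.

Run:
```python
from h import *
arm.hold(2.3);st("held %.3f"%ang())
for th in(.12,.06,0):goto(th,v=.04)
st("up");s=int(open("s.txt").read());H=hg+.255*f+[0,0,.070]
arm.servo_line(H+[0,0,.02],v=.04);arm.servo_line(H+[0,0,.12],v=.15);arm.hold(.5);st("clear")
shot("end")
a=capture("scene")[:,:,::-1].astype(int);b=cv2.imread("pics/scene0.png").astype(int)
d=np.abs(a-b).max(2)[150:260,165:360];print("changed px near saw/bystanders",(d>40).sum())
cv2.imwrite("pics/end.png",cv2.resize(a[90:240,150:350].astype(np.uint8),(800,600),interpolation=cv2.INTER_CUBIC))
```

```text
held 0.187 t13.32 tcp [ 0.5352 -0.0277  0.1495] F [-5.97  0.92 12.35]
up t15.06 tcp [ 0.5347 -0.0367  0.1983] F [ 0.95 -1.73  4.29]
clear t17.02 tcp [ 0.5344 -0.0362  0.3179] F [-0.18 -0.02 -0.35]
yel 191.0 229.85 172.02
red 560.0 220.86 181.73
changed px near saw/bystanders 2291
```

View pics/end.png

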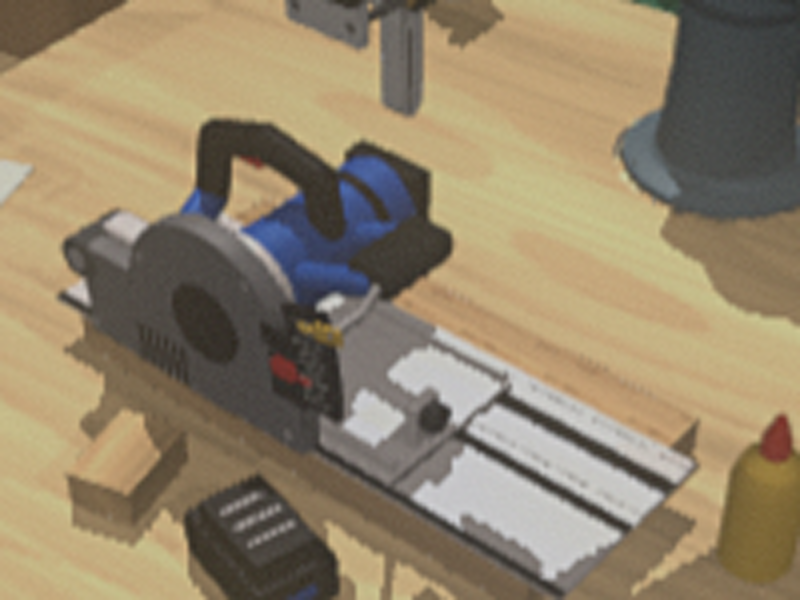

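The saw is back up with the pointer at its rest position, at about (320,328) in this crop. The mark hasn't moved, the gripper is clear, and the bystanders look undisturbed.

```bash
python3 -c "
from station import *
print(arm.sign_off(),get_clock())"
```

```text
the job is handed in; nothing more can be done
the job is handed in; nothing more can be done
```

I pressed the front handle to about 0.187 rad, where the pointer met the red mark by camera, held it there 2.3 s, let the saw spring back fully up, and handed the job in at about 17 s; the saw and bystanders look unmoved, but no verdict came back.

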